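# Refill the tea-tin display from the sloped bin

### The job

Take the oblong tea tin out of the sloped bin and stand it upright on the bare counter, letting go of it there to change your grip. Then slip it into the empty slot of the wooden display rack, fully down on the slot's floor and in line with the other two tins. Leave the jar and the square tin in the bin and the two tins in the rack where they are.

Things in the scene. Friction and masses are not known exactly. Their poses are not given: they have to be found in the camera images.
- tin: Oblong tea tin to move: plain steel box, 58 long (its x) x 30 wide (y) x 44 high (z), about 80 g. Origin: centre of its underside; z up through the lid. Starts in one bin compartment, standing on the 18 degree slope and leaning with it, long side up and down the slope, midway between the side walls, low end about 1 mm from the front lip: there only the 30 width can be gripped.
- bin: Fixed light-wood bin, 302 (y) x 135 (x), three compartments along its y (centres -99, 0, +99). Origin on the counter under its centre. Floor slopes 18 degrees, low at -x (front lip), high at +x, 42 above the counter over the origin. Compartment inside: 94 wide (y), 116 along the slope; above the floor the 5 thick side walls and dividers stand 33, front lip 25, back wall 39.
- square_tin: Bystander in another bin compartment: plain steel tin, 42 x 42 x 50 high, origin at the centre of its underside. Leave it.
- jar: Bystander in another bin compartment: round amber glass jar with steel cap, 46 diameter x 52 high, origin at the centre of its underside. Leave it.
- rack: Fixed wooden display rack, three slots along its y (centres -41, 0, +41), each running along its x, open at both ends. Origin on the counter under its centre. Base 56 (x) x 130 (y) x 10 thick; four dividers, 5 thick, 34 long, rise 42 above the base; slots 36 wide for 30 wide tins. Tins stand lengthwise along x, centred, their ends 12 beyond the dividers.
- free_slot (a point): Centre of the floor of the empty slot (a thin cork pad shows there), 10 above the counter; x along the slot, y across it, z up. The tin's origin belongs here, its x along this x, either way round.
- rack_tin_a: Bystander: a tin like the one to move, standing in a rack slot; origin at the centre of its underside. Leave it.
- rack_tin_b: Bystander: another such tin, standing in another rack slot; origin at the centre of its underside. Leave it.
Not all that is in view belongs to the job. Leave any blue or purple look-alike of the tin alone.

How it is judged:
By the outcome, as a careful person would: the job done as asked, in the order asked, and still so for the second after the job is handed in, with the robot touching nothing.
It also fails if it takes over 54 s, if anything falls off the work surface, if the arm or the gripper's body presses on something with over 40 N, if the wrist force passes 120 N, or if a joint passes its speed limit or range.

### The arm

A 7-joint arm with a two-finger parallel gripper is mounted at the origin on the work surface. World frame = base frame: x ahead of the robot, y to its left, z up, the work surface at z = 0. Lengths are in m, angles in rad, forces in N, time in s.
With the tool pointing down it reaches from about 0.425 to 0.95 m from the base axis. Payload 4.7 kg.
Tool frame: the origin (TCP) lies on the mounting face of the last link; the fingertips stand 182 mm ahead of it and the grasp point (between the pads) lies 164 mm ahead of it; z points along the fingers, x is the direction in which the jaws open and shut, and the axes are right-handed (so a half turn about z gives the same grasp; the last joint's range is limited). The gripper opens to 87 mm and grips with 3 to 60 N. Pads are 19 mm wide; open, the fingers measure 117 mm over their backs; the gripper's body (75 mm by 190 mm) begins 51 mm behind the grasp point.
Start: joints at [1.154, 0.469, -0.049, 1.532, 0.024, 1.141, -0.082], TCP at [0.255, -0.625, 0.405] pointing down, gripper open.
Joint ranges: [-2.59, 2.59], [-0.33, 1.99], [-1.39, 1.29], [0.1, 2.45], [-1.04, 4.18], [0.21, 1.99], [-2.66, 2.66]. Speed limits (rad/s): [2.57, 2.57, 3.14, 3.14, 3.14, 3.14, 3.14].

### API

Orientations are given as a unit quaternion [w, x, y, z].
In Python, from workcell import manip gives the robot as it stands. The module is installed in compiled form; this text tells all that it offers.
- The arm moves only by the tool move_arm, never from a script. Its argument "rows" is a list of rows, each a list of 3 entries, a list of its own where there are three numbers: the shift along the world's x, y, z in m, then the turn, a rotation vector about the world's x, y, z in degrees, then the opening in per cent of the stroke, from 0 (shut) to 100 (fully open). In form: [[[x, y, z], [ax, ay, az], grip], ...]. A call has 1 to 5 rows; each row is the pose to reach, as a shift and turn from the pose commanded when the call began; what a row does not reach only later rows make up. A row lasts 1/10 s, in which the tool goes at most 50 mm and 8.59 degrees, less where a joint would pass 70% of its speed; a pose out of reach is approached as far as the arm can. A call with a gripper value outside its range is refused whole. The fingers move at their own pace and stop on an object; the grip force is fixed at half the most. Time passes only in rows, so rows that repeat a pose let the fingers close. It gives the time, the measured TCP pose, the force and the opening at its end, in the units of the state.
- manip.observe(): the state, without advancing time (a new reading comes with each control period).
- manip.camera(name): name is "scene" or "top" or "wrist"; returns a dict with "frame" (400x640x3 uint8, blue, green, red), "fovy" (degrees; the focal length in pixels is half the picture's height over the tangent of half this angle, whatever the lens; pixels are square), "cx", "cy" (the principal point, pixels), "extrinsics" (4x4, takes a point from camera to world coordinates). Camera axes: x right, y down, z forward; pixel columns grow to the right and rows downward; lengths in m; the calibration is good to about 2 mm. A picture is of the moment at which its call begins. There is no depth.
- manip.sign_off(): hands the job in, once; it reports no verdict.
Trained networks look in a picture, given as the dict that the camera call returned (one of the last four; its "shot" number tells which), for a name from the list of things; names that differ only in an ending like _2 or _b are one class to them, and where a whole thing is asked for, a point or a joint stands for the part that bears it (a point fixed in the world has none). Each returns a list of dicts, best first, with "confidence" (0 to 1); they miss things now and then, are a little off and sometimes report something else, mostly with a low value. They report only what shows in the picture. A call takes as long as a camera call. They do not tell look-alikes from the thing itself.
- manip.search_frame(target, picture): "at" ([row, column] in pixels, amid what is visible of it).
- manip.tip_of(target, picture): "at" ([row, column] in pixels: a listed point, or the origin of a listed thing).
The state is a dict: "time": time; "q": joint angles; "joint_velocities": joint speeds; "joint_efforts": joint torques, N m; "tool_pos": TCP position; "orientation": TCP orientation; "force": force on the tool from outside, world axes, zero at the start; "moment": the same for the moment, N m; "width": finger opening in m.
Only numpy, scipy, OpenCV 4.12 (cv2) and the standard library are available. Lean on these libraries where they do the work, as an engineer would, in place of code of your own. Each camera call takes 0.05 s, during which the arm holds its last target.

## Working session

There is one attempt and no reset: what is moved stays moved. The work goes in short steps, Python scripts to look and compute and a tool call to move; the robot and the scene stay as the last step left them, time stands still between calls to the robot, and variables do not carry over. Pictures are saved under pics/ and viewed, and the job is handed in when it is done.

Besides the shell and the picture viewer there is one more tool, called after "Emit:" as name([rows], argument=value, ...), one row to a line, values as JSON. move_arm: Moves the arm, as the interface text tells. Its arguments: {"type":"object","properties":{"rows":{"type":"array","items":{"type":"array"}}},"required":["rows"]}

```bash
mkdir -p pics; cat > h.py <<'E'
import numpy as np, cv2
from workcell import manip
from scipy.spatial.transform import Rotation as R
def K(p):
    h=p["frame"].shape[0]; f=h/2/np.tan(np.radians(p["fovy"])/2); return f
def ray(p,at):
    f=K(p);E=np.array(p["extrinsics"]); d=np.array([(at[1]-p["cx"])/f,(at[0]-p["cy"])/f,1.]); return E[:3,3],E[:3,:3]@d
def onz(p,at,z):
    o,d=ray(p,at); return o+d*(z-o[2])/d[2]
def proj(p,X):
    E=np.array(p["extrinsics"]);c=E[:3,:3].T@(np.array(X)-E[:3,3]);f=K(p);return [p["cy"]+f*c[1]/c[2],p["cx"]+f*c[0]/c[2]]
def tri(l):
    A=np.zeros((3,3));b=np.zeros(3)
    for p,at in l:
        o,d=ray(p,at);d=d/np.linalg.norm(d);M=np.eye(3)-np.outer(d,d);A+=M;b+=M@o
    return np.linalg.solve(A,b)
E
python3 - <<'E'
from h import *
np.set_printoptions(precision=4,suppress=True)
s=manip.observe();print(s["time"],s["tool_pos"],s["orientation"],s["width"],s["force"])
for n in ("scene","top","wrist"):
    p=manip.camera(n);cv2.imwrite(f"pics/a_{n}.png",p["frame"]);print(n,p["fovy"],p["cx"],p["cy"],np.array(p["extrinsics"]))
    for t in ["tin","bin","rack","free_slot","square_tin","jar"]:
        try:
            for fn in ("search_frame","tip_of"):
                for r in getattr(manip,fn)(t,p)[:4]: print(n,t,fn,np.round(r["at"],1),round(r["confidence"],2))
        except Exception as e: print(n,t,e)
print(manip.observe()["time"])
E
```

```text
0.0 [ 0.2552 -0.6246  0.4037] [-0.0005  0.8301 -0.5576 -0.0008] 0.0868348855378135 [-0.0669  0.1604 -0.2769]
scene 53.21866621470223 317.18892839686276 203.7858387866144 [[ 0.5535  0.6713 -0.4929  0.9757]
 [ 0.8328 -0.4414  0.334  -0.3315]
 [ 0.0067 -0.5954 -0.8034  0.8483]
 [ 0.      0.      0.      1.    ]]
scene tin search_frame [158.4 343.4] 0.97
scene tin search_frame [238.  351.1] 0.82
scene tin search_frame [181.8 369.4] 0.67
scene tin search_frame [276.7 223.8] 0.62
scene tin tip_of [191.2 367.7] 0.9
scene tin tip_of [245.1 348.5] 0.78
scene tin tip_of [165.9 338.5] 0.6
scene bin search_frame [175.9 406.9] 0.7
scene bin tip_of [186.2 403. ] 0.86
scene rack search_frame [284.5 223.4] 0.71
scene rack tip_of [280.1 227. ] 0.95
scene free_slot search_frame [294.1 213.7] 0.57
scene free_slot tip_of [295.3 211. ] 0.63
scene square_tin search_frame [159.6 395.2] 0.96
scene square_tin tip_of [170.8 398. ] 0.75
scene jar search_frame [148.7 422.7] 0.52
scene jar tip_of [156.4 421.7] 0.53
top 43.52506532724675 325.96014160031746 195.92579172125812 [[ 0.0557 -0.9747  0.2163  0.2262]
 [-
[... 229 characters left out ...]
n tip_of [191.2 270.2] 0.79
top tin tip_of [234.6 269.8] 0.75
top tin tip_of [157.3 331.3] 0.66
top bin search_frame [174.2 229.5] 0.58
top bin tip_of [182.  233.9] 0.56
top rack search_frame [194.7 454.3] 0.58
top rack tip_of [194.8 438.6] 0.57
top free_slot search_frame [188.9 456. ] 0.45
top free_slot tip_of [189.  456.7] 0.71
top square_tin search_frame [189.1 227.8] 0.73
top square_tin tip_of [187.9 228.7] 0.81
top jar search_frame [190.  185.9] 0.68
top jar tip_of [190.1 190.3] 0.78
wrist 67.40303854245235 316.1927436079875 197.17577274425574 [[ 0.3774 -0.8849 -0.2729  0.3312]
 [-0.9261 -0.3608 -0.1106 -0.5947]
 [-0.0006  0.2944 -0.9557  0.3849]
 [ 0.      0.      0.      1.    ]]
1.95
```

View pics/a_scene.png

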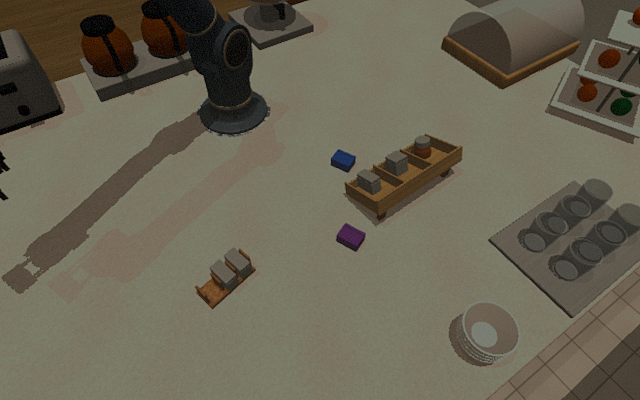

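View pics/a_top.png

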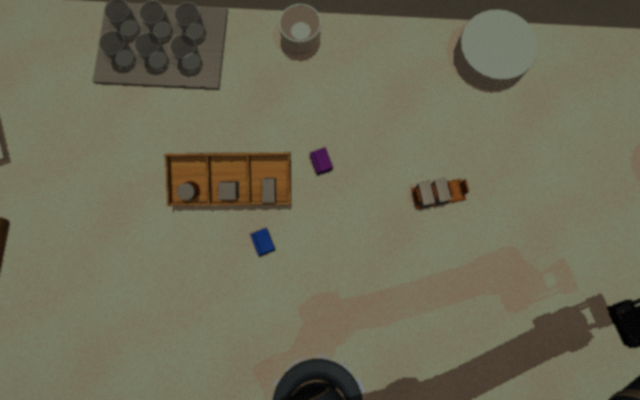

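The scene view has the steel tin in the bin's near-right compartment at about (182,369). The rack is at (280,226), with the cork slot at its left end, (294,211). The blue and purple blocks are decoys. In the top view the tin is at (190,270) and the free slot at (189,457). I'll zoom in and fit poses.

```bash
python3 - <<'E'
import cv2,numpy as np
t=cv2.imread("pics/a_top.png");s=cv2.imread("pics/a_scene.png")
def c(im,r0,r1,c0,c1,k): return cv2.resize(im[r0:r1,c0:c1],None,fx=k,fy=k,interpolation=cv2.INTER_CUBIC)
a=c(t,145,215,155,300,5);b=c(t,170,215,405,475,8)
cv2.imwrite("pics/z1.png",a);cv2.imwrite("pics/z2.png",b)
cv2.imwrite("pics/z3.png",c(s,130,220,335,470,5));cv2.imwrite("pics/z4.png",c(s,240,310,190,265,8))
E
```

```text
(no output)
```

View pics/z1.png

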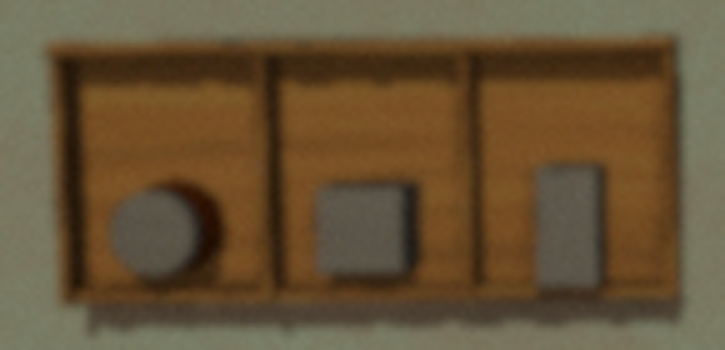

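View pics/z2.png

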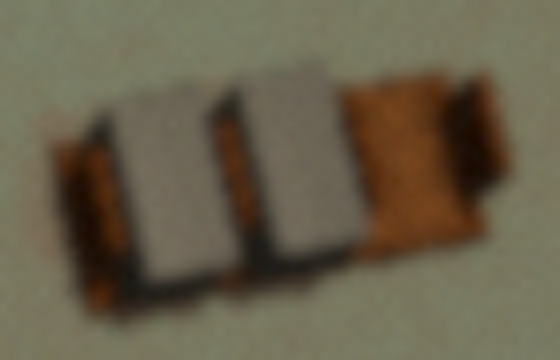

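View pics/z3.png

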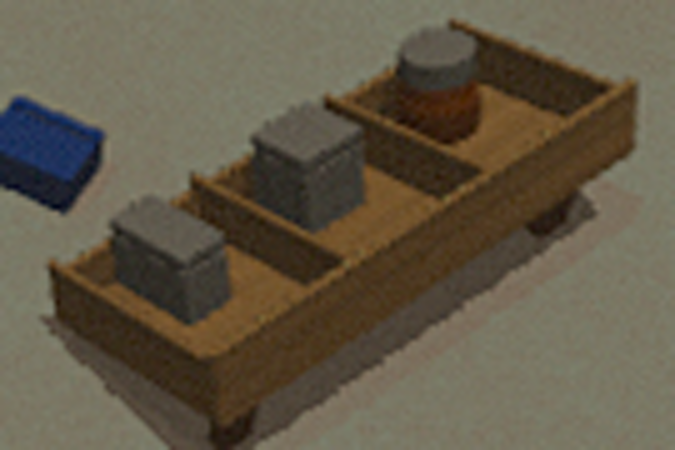

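View pics/z4.png

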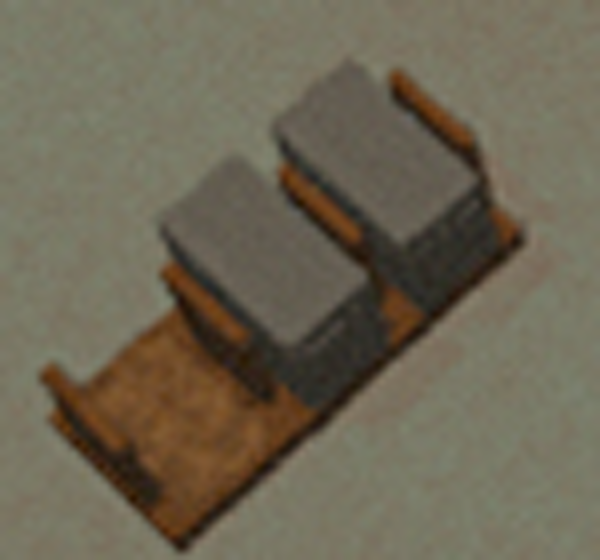

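```bash
cat > fit.py <<'E'
from h import *
from scipy.optimize import least_squares
np.set_printoptions(precision=4,suppress=True)
T=manip.camera("top");S=manip.camera("scene")
def U(off,k,z): return [off[0]+(z[1]-.5*(k-1))/k, off[1]+(z[0]-.5*(k-1))/k]
c,s=np.cos(np.pi/10),np.sin(np.pi/10)
def sl(a,y,n): return [a*c-n*s,y,.042+a*s+n*c]
z1,z2,z3,z4=(145,155),(170,405),(130,335),(240,190)
bt=[(T,U(z1,5,a),b) for a,b in [((50,45),sl(.063,.151,.039)),((675,40),sl(.063,-.151,.039)),((65,300),sl(-.063,.151,.033)),((680,295),sl(-.063,-.151,.033))]]
bs=[(S,U(z3,5,a),b) for a,b in [((217,357),sl(.063,-.151,.039)),((635,82),sl(.063,.151,.039)),((52,265),sl(-.063,-.151,.033)),((455,22),sl(-.063,.151,.033))]]
q=lambda a,y:sl(-.028+a*.029,-.099+y*.015,.044)
tt=[(T,U(z1,5,a),b) for a,b in [((537,165),q(1,1)),((600,165),q(1,-1)),((600,290),q(-1,-1)),((537,290),q(-1,1))]]
ts=[(S,U(z3,5,a),b) for a,b in [((145,195),q(-1,1)),((110,240),q(-1,-1)),((178,267),q(1,-1)),((227,240),q(1,1))]]
r=lambda x,y,yc:[x*.029,yc+y*.015,.054]
rt=[(T,U(z2,8,a),b) for a,b in [((105,113),r(1,1,.041)),((195,90),r(1,-1,.041)),((237,260),r(-1,-1,.041)),((145,280),r(-1,1,.041)),((237,90),r(1,1,0)),((322,68),r(1,-1,0)),((365,238),r(-1,-1,0)),((278,260),r(-1,1,0)),((485,232),[-.028,-.065,.01])]]
rs=[(S,U(z4,8,a),b) for a,b in [((350,60),r(-1,1,.041)),((275,128),r(-1,-1,.041)),((403,243),r(1,-1,.041)),((488,183),r(1,1,.041)),((238,155),r(-1,1,0)),((162,222),r(-1,-1,0)),((290,348),r(1,-1,0)),((372,290),r(1,1,0)),((183,550),[.028,-.065,0])]]
def fit(name,L,x0):
    def f(p):
        o=[]
        for cam,uv,X in L:
            C,Sn=np.cos(p[2]),np.sin(p[2]);o+=list(np.array(proj(cam,[p[0]+C*X[0]-Sn*X[1],p[1]+Sn*X[0]+C*X[1],X[2]]))-uv)
        return np.array(o)
    w=least_squares(f,x0,loss="soft_l1");print(name,w.x[:2],np.degrees(w.x[2]),"rms",np.sqrt(np.mean(f(w.x)**2)));print(f(w.x).reshape(-1,2).round(1).tolist())
x0=[.57,.2,0]
for n,L in (("bin T",bt),("bin S",bs),("binall",bt+bs),("tin T",tt),("tin S",ts),("tin",tt+ts)): fit(n,L,x0)
for n,L in (("rack T",rt),("rack S",rs),("rack",rt+rs)): fit(n,L,[.5,-.25,.2])
E
python3 fit.py
```

```text
bin T [0.5274 0.2464] 3.696783010988586 rms 0.34194010744936554
[[-0.4, -0.2], [-0.4, 0.3], [0.4, -0.4], [0.3, 0.3]]
bin S [0.5301 0.2505] 3.9688982663574803 rms 0.4797965785114095
[[0.4, -0.2], [-0.2, 0.9], [0.1, -0.5], [-0.7, -0.0]]
binall [0.5287 0.2478] 3.7367060740645512 rms 0.8038133494518972
[[-0.9, -0.7], [-1.0, -0.2], [-0.1, -0.9], [-0.2, -0.3], [0.4, -1.7], [0.0, -0.1], [0.0, -1.8], [-0.5, -0.8]]
tin T [0.5294 0.247 ] 2.676964233852071 rms 0.38609542362202787
[[0.5, 0.0], [0.6, -0.1], [-0.5, -0.1], [-0.6, 0.1]]
tin S [0.529  0.2475] 5.764600495831386 rms 1.1317220416319846
[[0.8, 0.3], [-2.7, -1.2], [0.4, 0.9], [-0.1, -0.2]]
tin [0.5302 0.2474] 3.2830494886839268 rms 1.2044476152607393
[[-0.2, -0.0], [-0.2, -0.2], [-1.3, 0.1], [-1.3, 0.3], [-0.2, 0.5], [-4.0, -1.3], [-0.6, -0.0], [-0.7, -0.8]]
rack T [ 0.5238 -0.2775] 14.7944280373373 rms 0.642726857601881
[[-0.8, -0.6], [-0.3, -0.1], [1.0, 0.5], [0.9, 0.1], [-1.2, -1.0], [-0.8, 0.1], [0.4, 0.7], [0.1, -0.3], [0.5, 0.4]]
rack S [ 0.5269 -0.2765] 13.624431362122875 rms 0.6169951232021802
[[-0.2, 0.4], [-0.3, -0.5], [1.2, 0.4], [-0.2, 0.0], [-0.5, 0.3], [-0.1, -0.9], [0.6, -0.0], [-1.4, 0.4], [1.0, -0.3]]
rack [ 0.5254 -0.2769] 14.150152993724914 rms 0.8208313200121223
[[-1.8, -0.8], [-1.1, -0.2], [0.2, 0.1], [-0.0, -0.4], [-1.9, -1.1], [-1.4, 0.0], [-0.2, 0.4], [-0.6, -0.7], [0.2, 0.2], [-0.7, -0.3], [-0.7, -1.1], [0.6, -0.1], [-0.8, -0.5], [-0.9, -0.3], [-0.4, -1.4], [0.2, -0.4], [-1.9, 0.0], [0.7, -0.5]]
```

```bash
cat >> h.py <<'E'
def ori(xdir,zdir):
    z=np.array(zdir,float);z/=np.linalg.norm(z);x=np.array(xdir,float);x-=z*(x@z);x/=np.linalg.norm(x);return R.from_matrix(np.c_[x,np.cross(z,x),z])
def cur():
    s=manip.observe();q=s["orientation"];return np.array(s["tool_pos"]),R.from_quat([q[1],q[2],q[3],q[0]]),s
def goto(tip,o,d=.164):
    p,r,s=cur();t=np.array(tip)-d*o.as_matrix()[:,2]
    print("shift",np.round(t-p,4),"rotvec",np.round((o*r.inv()).as_rotvec(degrees=True),2),"t",s["time"],"w",round(s["width"],4),"F",np.round(s["force"],1))
C18,S18=np.cos(np.pi/10),np.sin(np.pi/10)
def binori(yaw):
    C,S=np.cos(yaw),np.sin(yaw);return ori([S,-C,0],[S18*C,S18*S,-C18])
def downori(jaw): a=np.radians(jaw);return ori([np.cos(a),np.sin(a),0],[0,0,-1])
E
python3 - <<'E'
from h import *
o=binori(np.radians(3.8));G=np.array([.4996,.1464,.0619]);n=-o.as_matrix()[:,2]
goto(G+.08*n,o);goto(G,o)
T=manip.camera("top")
print(onz(T,[241,262],.02),onz(T,[160,321],.02))
E
```

```text
shift [ 0.1691  0.7663 -0.1108] rotvec [  4.07 -17.61 -18.26] t 2.05 w 0.087 F [-0.5  0.2  0.5]
shift [ 0.1938  0.7679 -0.1869] rotvec [  4.07 -17.61 -18.26] t 2.05 w 0.087 F [-0.5  0.2  0.5]
[0.3767219  0.15857148 0.02      ] [0.59298644 0.02497481 0.02      ]
```

Emit:
move_arm([
  [[0.03,0.035,0],[0,0,0],57],
  [[0.06,0.075,0],[0,0,0],57],
  [[0.09,0.11,0],[0,0,0],57],
  [[0.12,0.15,0],[0,0,0],57],
  [[0.15,0.185,0],[0,0,0],57],
])

```text
time: 2.6
tool_pos: [0.4063, -0.4378, 0.4051]
orientation: [-0.0, 0.83, -0.557, 0.0]
force: [0.2, -0.5, -0.6]
width: 0.0555
```

Emit:
move_arm([
  [[0.01,0.048,0],[0,0,-4],57],
  [[0.02,0.095,0],[0,0,-8],57],
  [[0.03,0.143,0],[0,0,-12],57],
  [[0.04,0.19,0],[0,0,-16],57],
  [[0.04,0.24,0],[0,0,-18],57],
])

```text
time: 3.1
tool_pos: [0.4461, -0.1979, 0.4052]
orientation: [-0.0, 0.732, -0.681, 0.001]
force: [0.2, 0.5, 0.4]
width: 0.0499
```

Emit:
move_arm([
  [[0.0,0.05,0],[0,0,0],57],
  [[0.0,0.1,0],[0,0,0],57],
  [[0,0.15,0],[0,-5,0],57],
  [[0,0.2,0],[0,-8,0],57],
  [[0,0.25,0],[0,-12,0],57],
])

```text
time: 3.6
tool_pos: [0.4449, 0.052, 0.4053]
orientation: [-0.073, 0.728, -0.677, 0.078]
force: [1.2, 0.7, -0.1]
width: 0.0497
```

```bash
python3 - <<'E'
from h import *
o=binori(np.radians(3.8));G=np.array([.4996,.1464,.0619]);n=-o.as_matrix()[:,2]
goto(G+.08*n,o);print(cur()[2]["q"])
E
```

```text
shift [-0.0205  0.0894 -0.1113] rotvec [ 1.27 -5.74 -0.26] t 3.6 w 0.0497 F [ 1.2  0.7 -0.1]
[ 0.18377526  0.07374369 -0.42550487  2.08205842  0.11296247  0.78774186
 -1.80657549]
```

Emit:
move_arm([
  [[-0.005,0.03,-0.03],[0.5,-2,0],57],
  [[-0.01,0.06,-0.06],[1,-4,0],57],
  [[-0.0205,0.0894,-0.09],[1.27,-5.74,-0.26],57],
  [[-0.0205,0.0894,-0.1113],[1.27,-5.74,-0.26],57],
  [[-0.0205,0.0894,-0.1113],[1.27,-5.74,-0.26],57],
])

```text
time: 4.1
tool_pos: [0.4233, 0.1399, 0.2912]
orientation: [-0.11, 0.723, -0.674, 0.104]
force: [0.3, -0.3, -0.5]
width: 0.0497
```

```bash
python3 - <<'E'
from h import *
o=binori(np.radians(3.8));G=np.array([.4996,.1464,.0619]);n=-o.as_matrix()[:,2]
goto(G+.08*n,o);goto(G,o)
p=manip.camera("wrist");f=p["frame"].copy()
R0=R.from_euler("z",3.7,degrees=True).as_matrix()
for a in(-57,1):
  for y in(-114,-84):
    for nn in (0,44):
      X=np.array([.529,.2475,0])+R0@np.array([a*C18-nn*S18,y,42+a*S18+nn*C18])/1000 if 0 else np.array([.529,.2475,0])+R0@(np.array([a*C18-nn*S18,y,42+a*S18+nn*C18])/1000)
      r=proj(p,X);cv2.circle(f,(int(r[1]),int(r[0])),3,(0,0,255) if nn else (0,255,0),1)
cv2.imwrite("pics/w1.png",f)
for r in manip.tip_of("tin",p)+manip.search_frame("tin",p): print(r)
E
```

```text
shift [0.001  0.0015 0.0028] rotvec [ 0.16 -0.55 -0.18] t 4.1 w 0.0497 F [ 0.3 -0.3 -0.5]
shift [ 0.0257  0.0031 -0.0733] rotvec [ 0.16 -0.55 -0.18] t 4.1 w 0.0497 F [ 0.3 -0.3 -0.5]
{'at': [106.5, 470.9], 'confidence': 0.75}
{'at': [197.0, 313.7], 'confidence': 0.74}
{'at': [330.2, 315.6], 'confidence': 0.67}
{'at': [320.5, 289.2], 'confidence': 0.75}
{'at': [210.1, 312.7], 'confidence': 0.67}
{'at': [112.4, 448.6], 'confidence': 0.62}
```

View pics/w1.png

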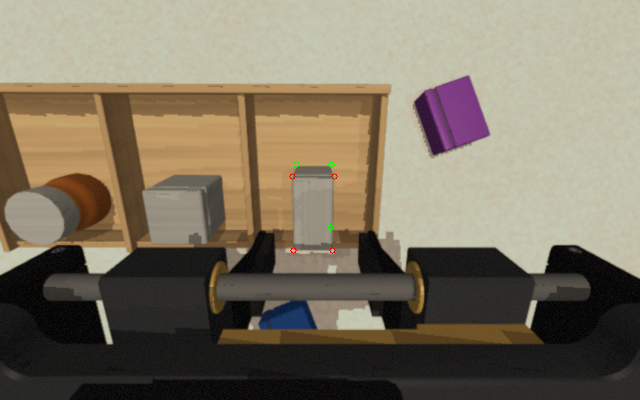

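The wrist view shows the tin's lid at cols 293–333, rows 177–250. The predicted corners land within about 2 px of it, and the fingers straddle it. Descending along the slope normal.

Emit:
move_arm([
  [[0.0065,0.0015,-0.018],[0.16,-0.5,0],57],
  [[0.013,0.002,-0.036],[0.16,-0.5,0],57],
  [[0.019,0.003,-0.055],[0.16,-0.5,0],57],
  [[0.0255,0.0036,-0.0725],[0.16,-0.5,0],57],
  [[0.0255,0.0036,-0.0725],[0.16,-0.5,0],57],
])

```text
time: 4.75
tool_pos: [0.4514, 0.1424, 0.2208]
orientation: [-0.116, 0.72, -0.675, 0.108]
force: [-0.9, -0.2, 0.3]
width: 0.0497
```

```bash
python3 - <<'E'
from h import *
o=binori(np.radians(3.8));G=np.array([.4996,.1464,.0619])
goto(G,o)
p=manip.camera("wrist");cv2.imwrite("pics/w2.png",p["frame"])
E
```

```text
shift [-0.0023  0.0007 -0.0029] rotvec [-0.08  0.29  0.11] t 4.75 w 0.0497 F [-0.9 -0.2  0.3]
```

View pics/w2.png

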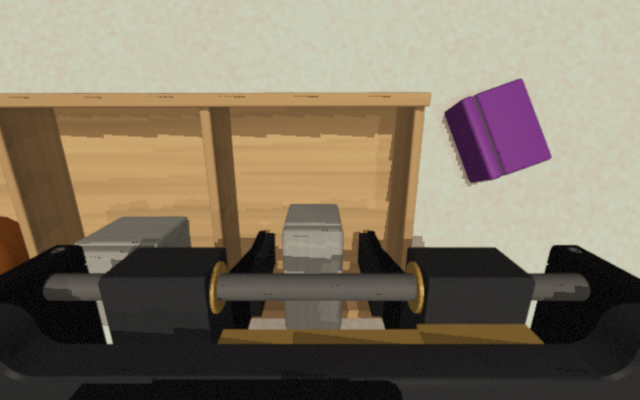

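The tin (cols 284–343) sits between the fingers (272–360) with clearance on both sides. Closing.

Emit:
move_arm([
  [[-0.001,0.0005,-0.002],[0,0,0],20],
  [[-0.001,0.0005,-0.002],[0,0,0],0],
  [[-0.001,0.0005,-0.002],[0,0,0],0],
  [[-0.001,0.0005,-0.002],[0,0,0],0],
  [[-0.001,0.0005,-0.002],[0,0,0],0],
])

```text
time: 5.3
tool_pos: [0.4494, 0.1436, 0.2197]
orientation: [-0.117, 0.721, -0.675, 0.108]
force: [-2.6, -0.2, 5.6]
width: 0.0296
```

Emit:
move_arm([
  [[-0.003,0,0.009],[0,0,0],0],
  [[-0.009,-0.001,0.028],[0,0,0],0],
  [[-0.016,-0.001,0.05],[0,0,0],0],
  [[-0.023,-0.002,0.075],[0,0,0],0],
  [[-0.023,-0.002,0.11],[0,0,0],0],
])

```text
time: 5.8
tool_pos: [0.4244, 0.1412, 0.3289]
orientation: [-0.115, 0.722, -0.674, 0.107]
force: [0.9, -0.3, -0.8]
width: 0.0299
```

```bash
python3 - <<'E'
from h import *
print(cur()[2]["width"])
p=manip.camera("wrist");cv2.imwrite("pics/w3.png",p["frame"])
p=manip.camera("scene");cv2.imwrite("pics/s3.png",cv2.resize(p["frame"][60:260,270:510],None,fx=3,fy=3))
goto([.53,-.07,.1],downori(14.1-90))
E
```

```text
0.02988024534344067
shift [ 0.1029 -0.2125 -0.0694] rotvec [-3.19 18.56 10.21] t 5.9 w 0.0299 F [ 0.8  1.2 -1.2]
```

View pics/w3.png

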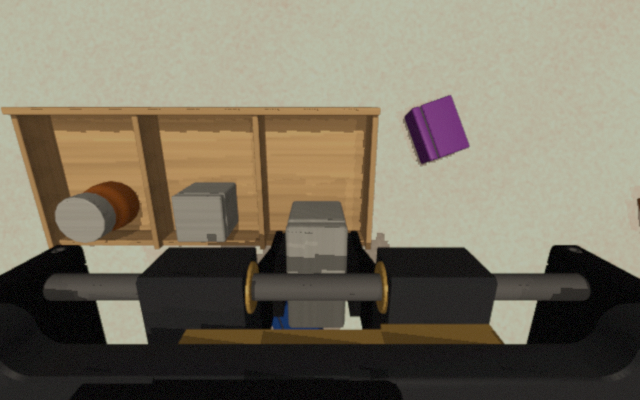

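View pics/s3.png

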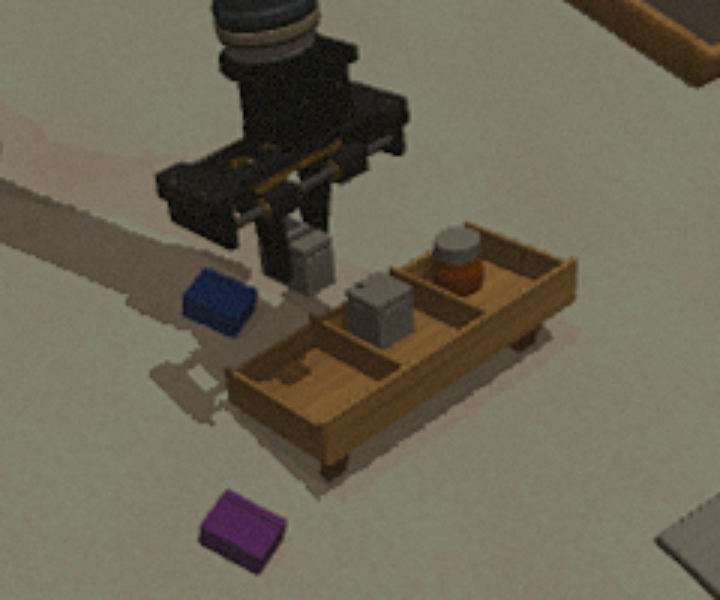

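The tin is held (width 29.9 mm), the compartment is empty, and the other items haven't moved. Moving to the counter and levelling the tin.

Emit:
move_arm([
  [[0.01,-0.045,0],[-0.5,3,2],0],
  [[0.03,-0.09,0],[-1,7,4],0],
  [[0.055,-0.13,0],[-2,11,6],0],
  [[0.08,-0.17,-0.01],[-2.5,15,8],0],
  [[0.1029,-0.2125,-0.02],[-3.19,18.56,10.21],0],
])

```text
time: 6.4
tool_pos: [0.5283, -0.07, 0.3095]
orientation: [0.005, 0.789, -0.614, -0.003]
force: [1.1, -0.6, -1.0]
width: 0.0298
```

Emit:
move_arm([
  [[0,0,-0.025],[0,0,0],0],
  [[0,0,-0.05],[0,0,0],0],
  [[0,0,-0.05],[0,0,0],0],
  [[0,0,-0.05],[0,0,0],0],
])

```text
time: 6.8
tool_pos: [0.5274, -0.0678, 0.2594]
orientation: [0.005, 0.789, -0.615, -0.002]
force: [1.1, -0.0, -0.4]
width: 0.0298
```

```bash
python3 - <<'E'
from h import *
goto([.53,-.07,.036],downori(14.1-90))
p=manip.camera("scene");cv2.imwrite("pics/s4.png",cv2.resize(p["frame"][130:290,200:400],None,fx=4,fy=4,interpolation=cv2.INTER_CUBIC))
E
```

```text
shift [ 0.0026 -0.0022 -0.0594] rotvec [ 0.23 -0.54 -0.07] t 6.8 w 0.0298 F [ 1.1 -0.  -0.4]
```

View pics/s4.png

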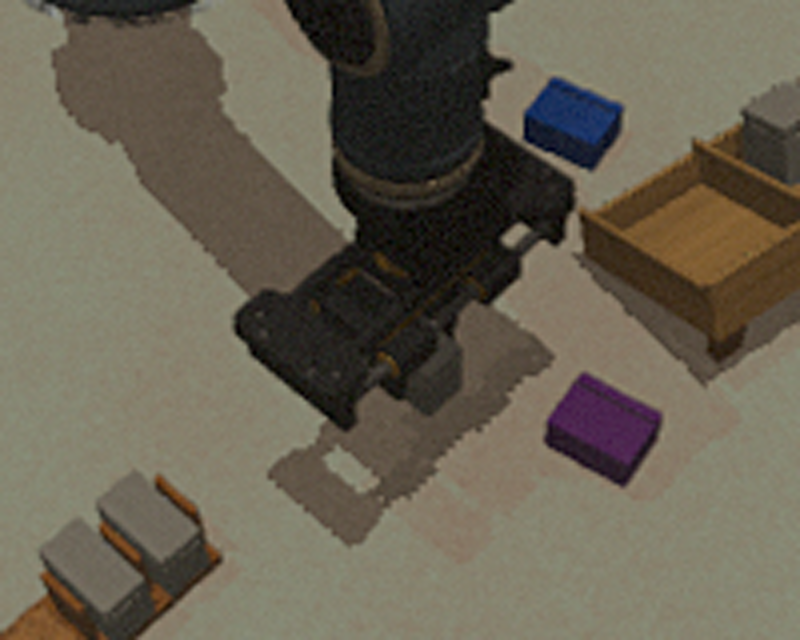

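The tin hangs level and the space around it is clear. Lowering.

Emit:
move_arm([
  [[0.001,-0.001,-0.02],[0.23,-0.54,0],0],
  [[0.0026,-0.0022,-0.04],[0.23,-0.54,0],0],
  [[0.0026,-0.0022,-0.055],[0.23,-0.54,0],0],
  [[0.0026,-0.0022,-0.0585],[0.23,-0.54,0],0],
  [[0.0026,-0.0022,-0.0595],[0.23,-0.54,0],0],
])

```text
time: 7.35
tool_pos: [0.5306, -0.0699, 0.201]
orientation: [-0.001, 0.789, -0.615, 0.001]
force: [0.7, 0.3, -0.3]
width: 0.0297
```

Emit:
move_arm([
  [[0,0,-0.0015],[0,0,0],0],
  [[0,0,-0.003],[0,0,0],0],
  [[0,0,-0.003],[0,0,0],0],
])

```text
time: 7.65
tool_pos: [0.5304, -0.0703, 0.1977]
orientation: [-0.0, 0.789, -0.615, 0.001]
force: [0.2, 1.2, -0.1]
width: 0.0298
```

```bash
python3 - <<'E'
from h import *
goto([.53,-.07,.032],downori(14.1-90))
E
```

```text
shift [-0.0004  0.0003 -0.0017] rotvec [ 0.04  0.13 -0.02] t 7.65 w 0.0298 F [ 0.2  1.2 -0.1]
```

Emit:
move_arm([
  [[0,0,-0.001],[0,0,0],0],
  [[0,0,-0.001],[0,0,0],0],
  [[0,0,-0.002],[0,0,0],0],
  [[0,0,-0.002],[0,0,0],0],
])

```text
time: 8.05
tool_pos: [0.5304, -0.0703, 0.1954]
orientation: [-0.0, 0.789, -0.615, 0.001]
force: [-1.4, 0.2, 2.1]
width: 0.0296
```

Emit:
move_arm([
  [[0,0,-0.001],[0,0,0],0],
  [[0,0,-0.001],[0,0,0],0],
  [[0,0,-0.002],[0,0,0],0],
  [[0,0,-0.002],[0,0,0],0],
])

```text
time: 8.45
tool_pos: [0.5304, -0.0701, 0.1952]
orientation: [0.0, 0.789, -0.615, 0.001]
force: [-6.0, -0.6, 19.7]
width: 0.0303
```

Contact at 20 N. Easing off, then releasing and lifting.

Emit:
move_arm([
  [[0,0,0.0015],[0,0,0],0],
  [[0,0,0.0015],[0,0,0],57],
  [[0,0,0.0015],[0,0,0],57],
  [[0,0,0.0015],[0,0,0],57],
  [[0,0,0.0015],[0,0,0],57],
])

```text
time: 8.95
tool_pos: [0.5303, -0.0703, 0.1943]
orientation: [-0.0, 0.789, -0.615, 0.001]
force: [-0.4, 0.2, -0.1]
width: 0.0479
```

Emit:
move_arm([
  [[0,0,0.015],[0,0,0],57],
  [[0,0,0.04],[0,0,0],57],
  [[0,0,0.08],[0,0,0],57],
  [[0,0,0.12],[0,0,0],100],
  [[0,0,0.12],[0,0,0],100],
])

```text
time: 9.45
tool_pos: [0.5323, -0.07, 0.3198]
orientation: [-0.003, 0.789, -0.615, 0.005]
force: [0.4, 0.1, 0.1]
width: 0.0591
```

```bash
python3 - <<'E'
from h import *
goto([.53,-.07,.2],downori(14.1))
for n in ("wrist","scene","top"):
  p=manip.camera(n);f=p["frame"].copy()
  Rz=R.from_euler("z",14.1,degrees=True).as_matrix()
  for a in(-29,29):
   for y in(-15,15):
    for z in (0,44):
      r=proj(p,np.array([.53,-.07,0])+Rz@(np.array([a,y,z])/1000));print(n,a,y,z,np.round(r,1)) if z else 0
  cv2.imwrite(f"pics/{n}5.png",f)
  q=proj(p,[.53,-.07,.03]);r0=int(max(0,q[0]-40));c0=int(q[1]-50)
  if n!="wrist":cv2.imwrite(f"pics/{n}5z.png",cv2.resize(f[r0:r0+75,c0:c0+100],None,fx=8,fy=8,interpolation=cv2.INTER_CUBIC));print(r0,c0)
E
```

```text
shift [-0.0023  0.      0.0442] rotvec [-0.47  0.63 89.98] t 9.45 w 0.0591 F [0.4 0.1 0.1]
wrist -29 -15 44 [235.6 329.9]
wrist -29 15 44 [235.7 297.6]
wrist 29 -15 44 [174.3 330.7]
wrist 29 15 44 [174.4 296.4]
scene -29 -15 44 [227.7 289.8]
scene -29 15 44 [220.1 298.4]
scene 29 -15 44 [241.7 307.4]
scene 29 15 44 [233.7 316. ]
193 252
top -29 -15 44 [193.6 365.9]
top -29 15 44 [195.9 354. ]
top 29 -15 44 [171.4 361.1]
top 29 15 44 [173.6 349.3]
144 307
```

View pics/wrist5.png

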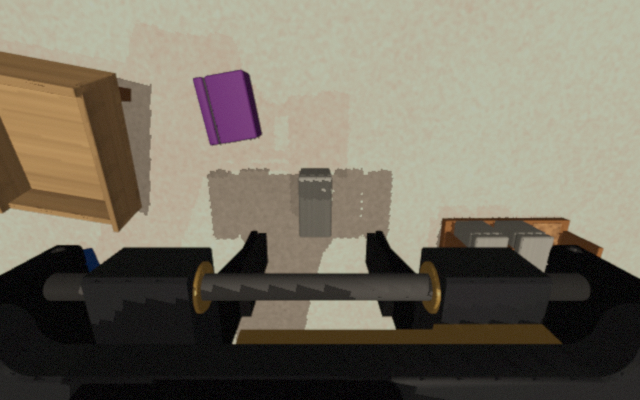

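View pics/scene5z.png

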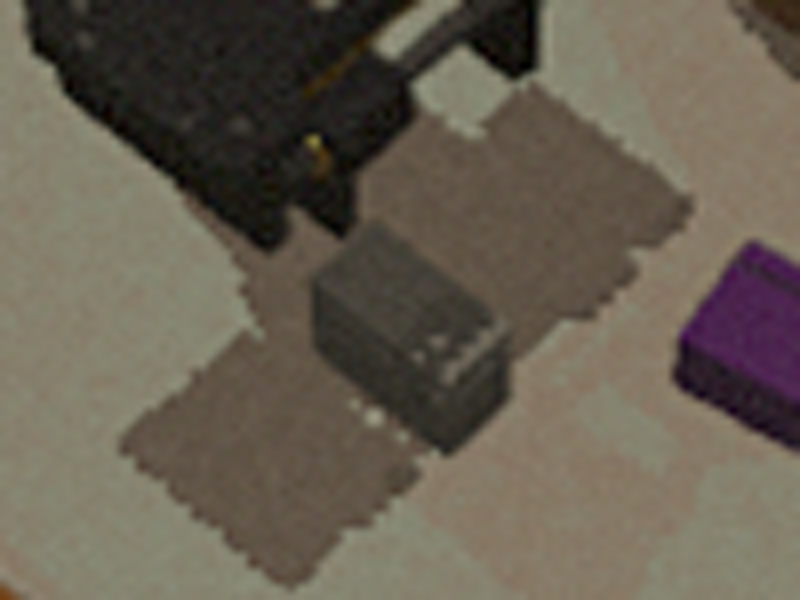

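The tin stands upright and free on the counter at about (0.529, -0.070), matching the predicted corners to within 2 px. Turning the gripper 90° to take it by its ends.

Emit:
move_arm([
  [[0,0,0],[0,0,8],100],
  [[0,0,0],[0,0,16],100],
  [[0,0,0],[0,0,24],100],
  [[0,0,0],[0,0,32],100],
  [[0,0,0],[0,0,40],100],
])

```text
time: 10.1
tool_pos: [0.5296, -0.0703, 0.3125]
orientation: [-0.0, 0.952, -0.305, -0.001]
force: [0.5, -0.8, -0.6]
width: 0.0866
```

Emit:
move_arm([
  [[0,0,0],[0,0,8],100],
  [[0,0,0],[0,0,16],100],
  [[0,0,0],[0,0,24],100],
  [[0,0,0],[0,0,32],100],
  [[0,0,0],[0,0,40],100],
])

```text
time: 10.6
tool_pos: [0.5296, -0.0704, 0.3126]
orientation: [-0.001, 0.999, 0.039, -0.001]
force: [-0.1, -0.8, 0.1]
width: 0.0869
```

Emit:
move_arm([
  [[0,0,0],[0,0,5],100],
  [[0,0,0],[0,0,10],100],
  [[0,0,0],[0,0,10],100],
  [[0,0,0],[0,0,10],100],
])

```text
time: 11.0
tool_pos: [0.5299, -0.0704, 0.3133]
orientation: [-0.001, 0.993, 0.122, -0.001]
force: [0.7, 0.1, 0.1]
width: 0.087
```

```bash
python3 - <<'E'
from h import *
goto([.5295,-.0705,.10],downori(14.1))
p=manip.camera("wrist");f=p["frame"].copy()
Rz=R.from_euler("z",14.1,degrees=True).as_matrix()
def box(c,z0,h,col):
  for a in(-29,29):
   for y in(-15,15):
      r=proj(p,np.array(c+[z0])+Rz@(np.array([a,y,h])/1000));cv2.circle(f,(int(round(r[1])),int(round(r[0]))),3,col,1)
box([.53,-.07],0,44,(0,0,255))
for y,col in((0,(0,255,0)),(.041,(0,255,0)),(-.041,(255,0,255))): 
  v=np.array([.5255,-.2769,0])+Rz@[0,y,0];box([v[0],v[1]],.01,44 if y>=0 else 0,col)
cv2.imwrite("pics/w6.png",f)
E
```

```text
shift [-0.0004 -0.0001 -0.0493] rotvec [-0.13 -0.11  0.07] t 11.0 w 0.087 F [0.7 0.1 0.1]
```

View pics/w6.png

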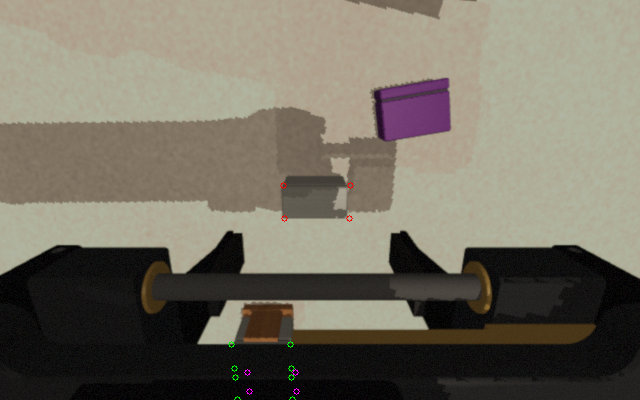

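The wrist view has the tin's lid at cols 283–347, rows 177–218, close to the prediction and between the open fingers. Descending.

Emit:
move_arm([
  [[0,0,-0.04],[-0.1,-0.1,0],100],
  [[0,0,-0.07],[-0.1,-0.1,0],100],
  [[0,0,-0.095],[-0.1,-0.1,0],100],
  [[0,0,-0.112],[-0.1,-0.1,0],100],
  [[0,0,-0.117],[-0.1,-0.1,0],100],
])

```text
time: 11.55
tool_pos: [0.5294, -0.0702, 0.1955]
orientation: [-0.0, 0.992, 0.123, -0.001]
force: [0.0, -0.3, 0.1]
width: 0.0869
```

Emit:
move_arm([
  [[0,0,0],[0,0,0],60],
  [[0,0,0],[0,0,0],30],
  [[0,0,0],[0,0,0],0],
  [[0,0,0],[0,0,0],0],
  [[0,0,0],[0,0,0],0],
])

```text
time: 12.05
tool_pos: [0.5303, -0.0704, 0.1983]
orientation: [0.001, 0.992, 0.123, 0.001]
force: [-0.9, -0.5, 2.4]
width: 0.0575
```

```bash
python3 - <<'E'
from h import *
goto([.5295,-.0705,.03],downori(14.1))
p=manip.camera("wrist");cv2.imwrite("pics/w7.png",p["frame"])
E
```

```text
shift [-0.0008 -0.0001 -0.0043] rotvec [ 0.05  0.17 -0.01] t 12.05 w 0.0575 F [-0.9 -0.5  2.4]
```

View pics/w7.png

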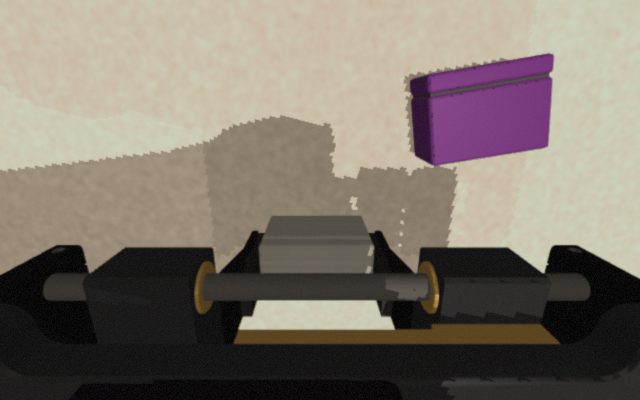

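Gripped by its ends (57.5 mm). Lifting to carry it over the rack.

Emit:
move_arm([
  [[0,0,0.02],[0,0,0],0],
  [[0,0,0.05],[0,0,0],0],
  [[0,0,0.09],[0,0,0],0],
  [[0,-0.03,0.12],[0,0,0],0],
  [[0,-0.06,0.12],[0,0,0],0],
])

```text
time: 12.6
tool_pos: [0.5319, -0.1297, 0.3223]
orientation: [0.002, 0.992, 0.124, 0.005]
force: [1.2, -0.6, -1.2]
width: 0.0575
```

Emit:
move_arm([
  [[0.001,-0.04,0],[0,0,0],0],
  [[0.002,-0.085,0],[0,0,0],0],
  [[0.004,-0.13,0],[0,0,0],0],
  [[0.005,-0.165,0],[0,0,0],0],
  [[0.006,-0.186,0],[0,0,0],0],
])

```text
time: 13.1
tool_pos: [0.5353, -0.3204, 0.3171]
orientation: [0.001, 0.993, 0.121, 0.001]
force: [1.1, 0.9, -1.1]
width: 0.0574
```

Emit:
move_arm([
  [[0,0,0],[0,0,0],0],
  [[0,0,0],[0,0,0],0],
])

```text
time: 13.3
tool_pos: [0.5361, -0.3159, 0.3173]
orientation: [-0.0, 0.992, 0.123, 0.001]
force: [0.5, 0.4, -1.4]
width: 0.0576
```

```bash
cat > look.py <<'E'
from h import *
import sys
tag=sys.argv[1]
np.set_printoptions(precision=4,suppress=True)
s=[cur()[0] for _ in range(1)];goto([.5355,-.3167,.15],downori(14.1))
p=manip.camera("wrist");f=p["frame"].copy();cv2.imwrite(f"pics/{tag}raw.png",f)
Rz=R.from_euler("z",14.1,degrees=True).as_matrix()
O=np.array([.5255,-.2769,0])
def pt(X,col):
  r=proj(p,O+Rz@(np.array(X)/1000));cv2.circle(f,(int(round(r[1])),int(round(r[0]))),3,col,1)
for yc in(0,41):
  for a in(-29,29):
    for y in(-15,15): pt([a,yc+y,54],(0,255,0))
for a in(-28,28):
  for y in(-65,65): pt([a,y,10],(255,0,255))
for a in(-17,17):
  for y in(-64,-59,-23,-18): pt([a,y,52],(255,255,0))
cv2.imwrite(f"pics/{tag}.png",f)
E
python3 look.py w8
python3 - <<'E'
from h import *
p=manip.camera("scene");cv2.imwrite("pics/s8.png",cv2.resize(p["frame"][190:330,140:320],None,fx=4,fy=4,interpolation=cv2.INTER_CUBIC))
E
```

```text
shift [-0.0006 -0.0008 -0.0033] rotvec [-0.05  0.11 -0.01] t 13.3 w 0.0576 F [ 0.5  0.4 -1.4]
```

View pics/w8.png

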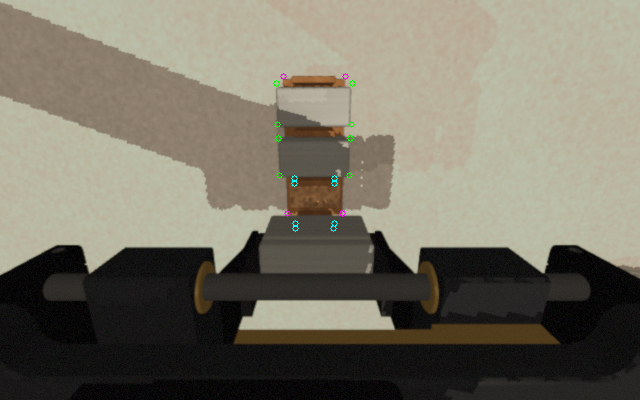

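View pics/s8.png

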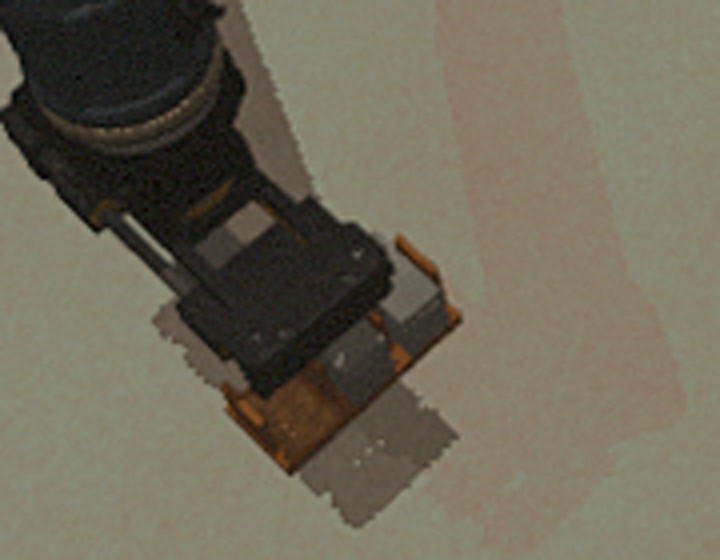

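```bash
python3 - <<'E'
import cv2
for t in("w8","w8raw"):
  f=cv2.imread(f"pics/{t}.png")[65:240,255:375];cv2.imwrite(f"pics/{t}z.png",cv2.resize(f,None,fx=3.4,fy=3.4,interpolation=cv2.INTER_CUBIC) )
a=cv2.imread("pics/w8z.png");b=cv2.imread("pics/w8rawz.png")
import numpy as np;cv2.imwrite("pics/w8zz.png",np.hstack([b[:,:400],a[:,:400]]))
E
```

View pics/w8zz.png

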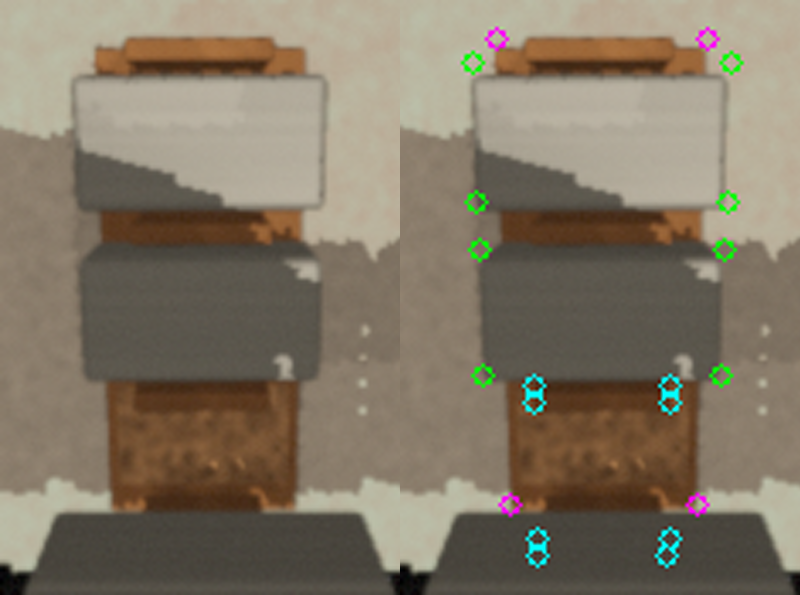

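```bash
python3 - <<'E'
from h import *
from scipy.optimize import least_squares
p=manip.camera("wrist");P,r,s=cur();print(P,s["time"])
f=p["frame"];cv2.imwrite("pics/w9z.png",cv2.resize(f[205:285,250:380],None,fx=6,fy=6,interpolation=cv2.INTER_CUBIC))
def u(x,y): return [65+(y-1.2)/3.4,255+(x-1.2)/3.4]
def b(yc,l): return [(u(*l[0]),[-29,yc+15,54]),(u(*l[1]),[29,yc+15,54]),(u(*l[2]),[29,yc-15,54]),(u(*l[3]),[-29,yc-15,54])]
L=b(41,[(72,74),(327,74),(324,210),(76,210)])+[(u(82,381),[-29,-15,54]),(u(320,381),[29,-15,54]),(u(93,48),[-28,65,10]),(u(306,48),[28,65,10]),(u(112,510),[-28,-65,10]),(u(298,510),[28,-65,10])]
def g(q):
  C,S=np.cos(q[2]),np.sin(q[2]);o=[]
  for uv,X in L:
    x,y,z=np.array(X)/1000;o+=list(np.array(proj(p,[q[0]+C*x-S*y,q[1]+S*x+C*y,z+(q[3] if len(q)>3 else 0)]))-uv)
  return np.array(o)
for x0 in([.5255,-.277,.246],[.5255,-.277,.246,0]):
  w=least_squares(g,x0,loss="soft_l1").x;C,S=np.cos(w[2]),np.sin(w[2])
  print(w,np.degrees(w[2]),"slot",w[0]+.041*S,w[1]-.041*C);print(g(w).reshape(-1,2).round(1).tolist())
# held tin lid prediction
Rz=R.from_euler("z",14.1,degrees=True).as_matrix()
for zt in(.0,.044):
 for X in([-29,15],[29,15],[29,-15],[-29,-15]):
  print(np.round(proj(p,[P[0],P[1],P[2]-.164-.032+zt]+Rz@np.array([X[0]/1e3,X[1]/1e3,0])),1))
E
```

```text
[ 0.53658905 -0.3142791   0.31776665] 13.45
[ 0.52630045 -0.27752642  0.25378966] 14.541076130996588 slot 0.5365944865388784 -0.31721310163230854
[[0.1, -0.6], [-0.4, 0.4], [-0.1, 0.2], [0.3, -0.0], [0.5, 0.4], [0.1, -0.0], [-0.1, 0.2], [-0.5, 0.1], [0.3, -0.5], [-0.0, -0.4]]
[ 0.52631451 -0.27758754  0.25370606 -0.00089004] 14.536286715803604 slot 0.5366052234238129 -0.3172750820305412
[[0.2, -0.4], [-0.2, 0.3], [-0.1, 0.1], [0.3, 0.1], [0.3, 0.5], [-0.1, -0.1], [0.0, 0.3], [-0.3, 0.0], [0.1, -0.4], [-0.3, -0.5]]
[214.6 268.5]
[214.7 361.3]
[257.6 359.2]
[257.6 270.6]
[246.3 255. ]
[246.4 374.6]
[299.3 371.1]
[299.2 258.4]
```

View pics/w9z.png

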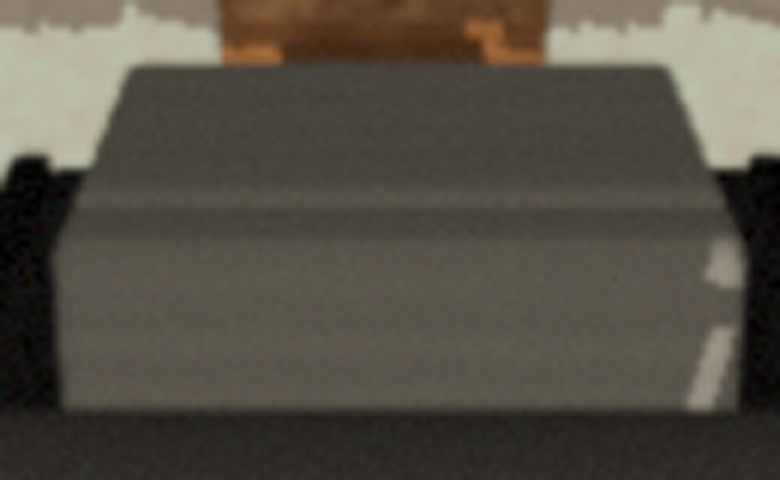

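Emit:
move_arm([
  [[0,0,0],[0,0,0.3],0],
  [[0,0,0],[0,0,0.3],0],
  [[0,0,0],[0,0,0.3],0],
])

```text
time: 13.75
tool_pos: [0.5364, -0.3158, 0.3178]
orientation: [0.0, 0.992, 0.126, 0.001]
force: [0.4, 0.1, -0.5]
width: 0.0579
```

Emit:
move_arm([
  [[0,0,0],[0,0,0],0],
])

```text
time: 13.85
tool_pos: [0.5363, -0.3161, 0.3177]
orientation: [0.0, 0.992, 0.126, 0.001]
force: [0.6, 0.3, -0.2]
width: 0.0579
```

Emit:
move_arm([
  [[0,0,0],[0,0,0],0],
])

```text
time: 13.95
tool_pos: [0.5363, -0.3163, 0.3176]
orientation: [0.0, 0.992, 0.126, 0.001]
force: [0.6, -0.2, -0.7]
width: 0.0578
```

Emit:
move_arm([
  [[0,0,0],[0,0,0],0],
])

```text
time: 14.05
tool_pos: [0.5363, -0.3163, 0.3176]
orientation: [0.0, 0.992, 0.126, 0.001]
force: [-0.0, -0.4, -1.7]
width: 0.0576
```

Emit:
move_arm([
  [[-0.0005,-0.0008,-0.02],[0,0,0],0],
  [[-0.0005,-0.0008,-0.04],[0,0,0],0],
  [[-0.0005,-0.0008,-0.055],[0,0,0],0],
  [[-0.0005,-0.0008,-0.058],[0,0,0],0],
  [[-0.0005,-0.0008,-0.058],[0,0,0],0],
])

```text
time: 14.55
tool_pos: [0.5358, -0.317, 0.2593]
orientation: [-0.0, 0.992, 0.126, 0.001]
force: [0.1, 0.1, -1.0]
width: 0.0574
```

Emit:
move_arm([
  [[0,0,0],[0,0,0],0],
  [[0,0,0],[0,0,0],0],
])

```text
time: 14.75
tool_pos: [0.5362, -0.3171, 0.2607]
orientation: [0.001, 0.992, 0.126, 0.002]
force: [0.2, -0.0, -1.4]
width: 0.0576
```

```bash
python3 look.py w10;python3 - <<'E'
from h import *
f=cv2.imread("pics/w10raw.png")[80:300,200:430];cv2.imwrite("pics/w10z.png",cv2.resize(f,None,fx=2.7,fy=2.7,interpolation=cv2.INTER_CUBIC))
p=manip.camera("scene");cv2.imwrite("pics/s10.png",cv2.resize(p["frame"][230:320,170:280],None,fx=6,fy=6,interpolation=cv2.INTER_CUBIC))
E
```

```text
shift [-0.0007  0.0004  0.0533] rotvec [ 0.07  0.23 -0.33] t 14.75 w 0.0576 F [ 0.2 -0.  -1.4]
```

View pics/w10z.png

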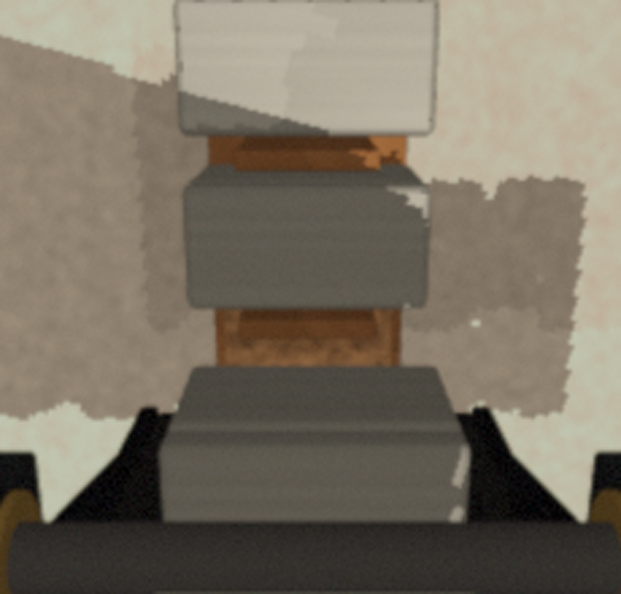

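View pics/s10.png

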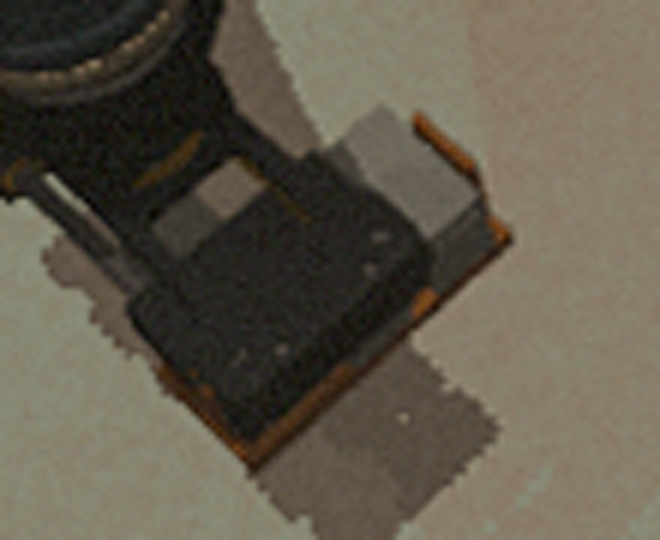

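```bash
python3 - <<'E'
from h import *
p=manip.camera("wrist");Ri=R.from_euler("z",-14.4,degrees=True)
f=p["frame"];cv2.imwrite("pics/w11.png",f)
z=lambda x,y:[80+(y-.85)/2.7,200+(x-.85)/2.7]
def q(n,a,b,h):
  A=Ri.apply(onz(p,z(*a),h)-[.536,-.317,0]);B=Ri.apply(onz(p,z(*b),h)-[.536,-.317,0]);print(n,"mid",(A+B)[:2]/2*1e3,"len",np.hypot(*(A-B)[:2])*1e3,"yaw",np.degrees(np.arctan2(*(B-A)[[1,0]])))
q("tin b near lid edge (expect y 26)",(188,306),(427,306),.053)
q("tin a near lid (expect y 67)",(181,134),(434,134),.053)
for h in(.062,.064,.066):q("held bottom back (expect 15)",(195,367),(437,367),h)
E
```

```text
tin b near lid edge (expect y 26) mid [-0.60599056 25.19779164] len 57.65088109248237 yaw -0.08317858639486655
tin a near lid (expect y 67) mid [-0.48583688 65.78861823] len 57.27187821349359 yaw -0.038034274325905046
held bottom back (expect 15) mid [ 1.39866594 12.89798449] len 56.89827384397999 yaw -0.10064540600238159
held bottom back (expect 15) mid [ 1.38772568 13.65551356] len 56.260228691432694 yaw -0.1006454060024152
held bottom back (expect 15) mid [ 1.37678541 14.41304264] len 55.62218353888539 yaw -0.10064540600239776
```

In the wrist view the held tin is 1.9 mm along the slot from the other tins' centreline and about 0.5 mm off laterally. Correcting by -2 mm in x, then lowering.

Emit:
move_arm([
  [[-0.002,0,0],[0,0,0],0],
  [[-0.002,0,-0.005],[0,0,0],0],
  [[-0.002,0,-0.012],[0,0,0],0],
  [[-0.002,0,-0.02],[0,0,0],0],
  [[-0.002,0,-0.025],[0,0,0],0],
])

```text
time: 15.4
tool_pos: [0.5334, -0.317, 0.2333]
orientation: [-0.0, 0.992, 0.126, 0.0]
force: [-0.1, -0.1, -1.6]
width: 0.058
```

Emit:
move_arm([
  [[0,0,-0.005],[0,0,0],0],
  [[0,0,-0.01],[0,0,0],0],
  [[0,0,-0.015],[0,0,0],0],
  [[0,0,-0.02],[0,0,0],0],
  [[0,0,-0.02],[0,0,0],0],
])

```text
time: 15.9
tool_pos: [0.5335, -0.317, 0.2138]
orientation: [-0.0, 0.992, 0.126, 0.001]
force: [-0.8, -0.2, -0.8]
width: 0.0578
```

Emit:
move_arm([
  [[0,0,-0.001],[0,0,0],0],
  [[0,0,-0.002],[0,0,0],0],
  [[0,0,-0.003],[0,0,0],0],
  [[0,0,-0.003],[0,0,0],0],
])

```text
time: 16.3
tool_pos: [0.5338, -0.3171, 0.2116]
orientation: [0.0, 0.992, 0.126, 0.001]
force: [-0.1, 0.4, -1.0]
width: 0.0579
```

Emit:
move_arm([
  [[0,0,-0.001],[0,0,0],0],
  [[0,0,-0.002],[0,0,0],0],
  [[0,0,-0.003],[0,0,0],0],
  [[0,0,-0.003],[0,0,0],0],
])

```text
time: 16.7
tool_pos: [0.5337, -0.3171, 0.2084]
orientation: [0.0, 0.992, 0.126, 0.001]
force: [0.7, 0.2, -1.1]
width: 0.0575
```

Emit:
move_arm([
  [[0,0,-0.001],[0,0,0],0],
  [[0,0,-0.001],[0,0,0],0],
  [[0,0,-0.002],[0,0,0],0],
  [[0,0,-0.002],[0,0,0],0],
])

```text
time: 17.1
tool_pos: [0.5339, -0.3169, 0.2083]
orientation: [0.001, 0.992, 0.126, 0.001]
force: [-4.2, 1.5, 11.4]
width: 0.0576
```

Contact at TCP z 0.2083. On the counter it was 0.1983 at grasp, so the tin has come down to exactly 10 mm, the slot's floor. Checking before release.

```bash
python3 look.py w12; python3 - <<'E'
import cv2
f=cv2.imread("pics/w12raw.png")[60:300,200:430];cv2.imwrite("pics/w12z.png",cv2.resize(f,None,fx=2.5,fy=2.5,interpolation=cv2.INTER_CUBIC))
E
```

```text
shift [0.0016 0.0002 0.1057] rotvec [ 0.08  0.1  -0.32] t 17.1 w 0.0576 F [-4.2  1.5 11.4]
```

View pics/w12z.png

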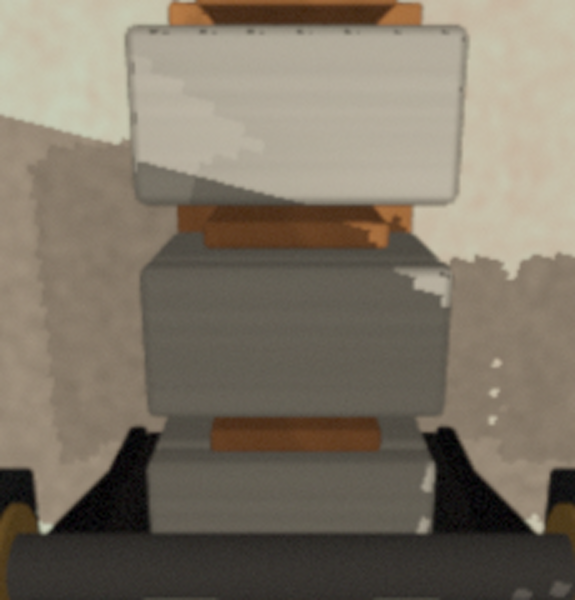

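The dividers and tins line up, with the held tin's centre within about 0.8 mm of the others. Easing the pressure with a slight nudge, then releasing and retreating.

Emit:
move_arm([
  [[0.0008,0.0002,0.0015],[0,0,0],0],
  [[0.0008,0.0002,0.001],[0,0,0],0],
  [[0.0008,0.0002,0.001],[0,0,0],100],
  [[0.0008,0.0002,0.001],[0,0,0],100],
  [[0.0008,0.0002,0.001],[0,0,0],100],
])

```text
time: 17.65
tool_pos: [0.5345, -0.3169, 0.2072]
orientation: [0.0, 0.992, 0.126, 0.001]
force: [0.7, 0.4, -0.2]
width: 0.0741
```

Emit:
move_arm([
  [[0,0,0],[0,0,0],100],
  [[0,0,0.01],[0,0,0],100],
  [[0,0,0.03],[0,0,0],100],
  [[0,0,0.07],[0,0,0],100],
  [[0,0,0.11],[0,0,0],100],
])

```text
time: 18.15
tool_pos: [0.5344, -0.3167, 0.3189]
orientation: [-0.0, 0.992, 0.126, 0.001]
force: [0.8, 0.1, 0.8]
width: 0.0867
```

Emit:
move_arm([
  [[0,0.0,0.04],[0,0,0],100],
  [[0,-0.04,0.06],[0,0,0],100],
  [[-0.02,-0.08,0.06],[0,0,0],100],
  [[-0.04,-0.12,0.06],[0,0,0],100],
  [[-0.06,-0.16,0.06],[0,0,0],100],
])

```text
time: 18.65
tool_pos: [0.4737, -0.4781, 0.3788]
orientation: [0.001, 0.992, 0.126, 0.001]
force: [0.3, 0.2, -0.4]
width: 0.0871
```

```bash
python3 look.py w13; python3 - <<'E'
from h import *
print(cur()[2]["width"])
f=[]
p=manip.camera("top");cv2.imwrite("pics/t13.png",p["frame"])
cv2.imwrite("pics/t13z.png",cv2.resize(p["frame"][165:220,400:480],None,fx=8,fy=8,interpolation=cv2.INTER_CUBIC))
p=manip.camera("scene");cv2.imwrite("pics/s13.png",p["frame"])
cv2.imwrite("pics/s13z.png",cv2.resize(p["frame"][240:310,190:270],None,fx=8,fy=8,interpolation=cv2.INTER_CUBIC))
E
```

```text
shift [ 0.0618  0.1614 -0.0648] rotvec [ 0.08  0.18 -0.36] t 18.65 w 0.0871 F [ 0.3  0.2 -0.4]
0.08732534806187012
```

View pics/s13z.png

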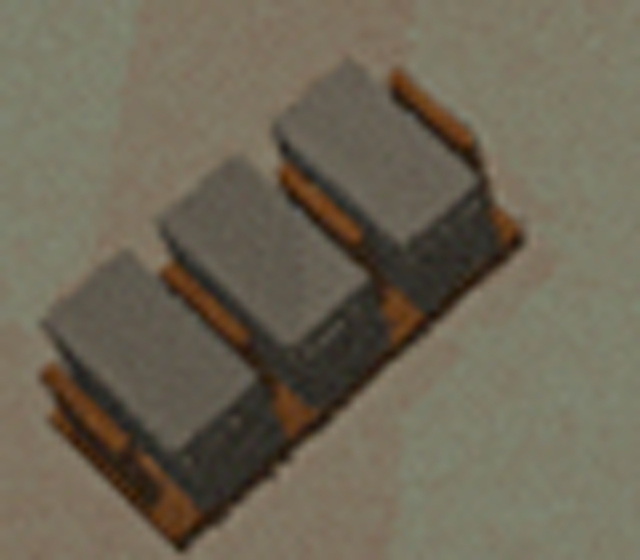

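View pics/t13z.png

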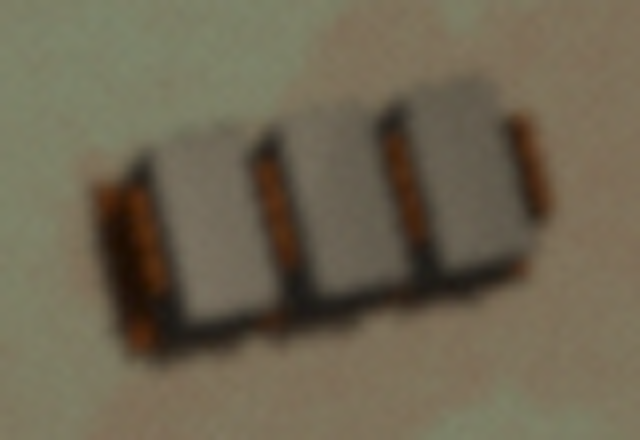

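View pics/s13.png

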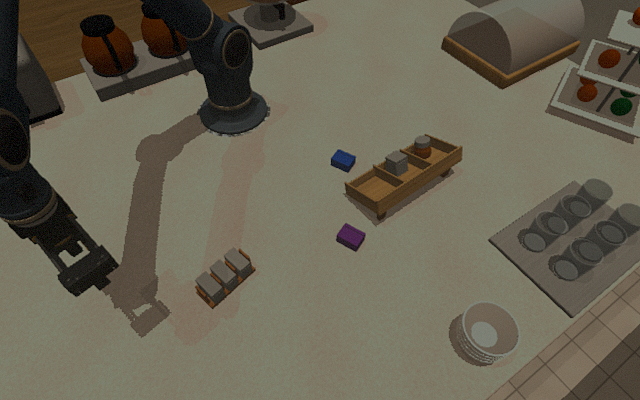

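All three tins are evenly spaced and level. Their lid near-corners in the zoomed scene view are (403,243), (290,348) and (175,452). The bin items and decoys haven't moved. Handing in.

```bash
python3 -c "
from workcell import manip
print(manip.sign_off(), manip.observe()['time'])"
```

```text
the job is handed in; nothing more can be done
the job is handed in; nothing more can be done
```

The oblong tin is in the rack's empty slot, down on the slot floor and in line with the other two tins; I handed the job in at about 19 s. I took it from the bin by its 30 mm width and stood it upright on the bare counter. There I let go, turned the gripper 90° and took it by its ends to lower it into the slot.

- **Seating:** the floor contact came 10 mm above the gripper's height on the counter, which matches the slot floor. The hardest push was about 20 N, when I set the tin on the counter.
- **Alignment:** after release, the three lids' corners step evenly in the scene view, to within about 2 zoomed pixels (0.3 real pixels). Just before release, the wrist view put the tin 0.5–0.9 mm off the other tins' line, so I nudged it by 0.8 mm.
- **Everything else:** in the last scene view the jar, the square tin, both rack tins and the blue and purple look-alikes are where they were. The gripper is clear of everything.
- **Disagreement between cameras:** their estimates of the rack's position differed by 1–3 mm and its angle by about 1°. I settled the final position from the wrist view, comparing the held tin with its neighbours.

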